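Fold and tuck the battery box lid

TASK

Close the wooden box of AAA cells: push its open, springy lid over with the fingertips until it lies flat, then, keeping it pressed down, push it along until its free edge is tucked fully beneath the wooden lip, so that it stays shut when you let go and move clear. Work only on the lid's outside face: do not pinch or lift the lid, do not force it against the lip, and leave the jar, the bulb and the kitchen timer standing where they are.

Things in the scene. Friction and masses are not known exactly. Their poses are not given: they have to be found in the camera images.
- box: Open wooden box, 114 mm (x) by 138 mm (y, from -66 to +72 mm), rim 52 mm above its underside, fixed in a grey tray (360 x 300 mm, walls up to 42 mm above the work surface). Origin on its underside, 16 mm above the work surface. +y is the direction in which the lid is pushed to tuck it; hinge along x on the -y rim, lip along the +y rim. Yaw up to 0.95 rad either way.
- lip: Fixed wooden lip along the box's +y rim; origin and axes the same as box. A strip 114 mm long, 6 mm thick, covering y = 51 to 72 mm, underside 59 mm and top 65 mm above the box's underside. The shut lid's top face is at 55 mm, so 4 mm is free between lid and lip. The lid cannot pass through it.
- lip_edge (a point): Middle of the lip's lower inner edge (box frame 0, 51, 59 mm).
- lid (a joint): Hinge angle, rad: 0 = flat on the rim (hard stop), 1.57 upright, 2.1 leaning fully back away from the lip. Springy: 0.06 N m/rad towards 1.75, with 0.02 N m friction. Starts between 1.5 and 2.0; let go when flat but not tucked, it rises again to between 0.9 and 1.4 rad. Turns about box +x.
- lid_slide (a joint): Travel of the hinge pin in its slots towards the lip (box +y), m: 0 = back, 0.018 = fully home (hard stop). Takes about 3 N to move and stays where left; starts between 0 and 0.003. With the lid flat its free edge is 6 mm short of the lip at 0, and 12 mm under it at 0.018. Beyond 0.006 the lid can no longer fold down past the lip.
- hinge (a point): Middle of the hinge pin (6 mm thick, 108 mm long), 52 mm above the box's underside, at box y = -55 mm plus the slide travel.
- lid_edge (a point): Middle of the lid's free edge, 100 mm from the hinge, at half the panel's 3 mm thickness.
- lid_step (a point): Foot of the thumb step on the lid's outer face (upper face when shut), 72 mm from the hinge, in the middle. Its square face, 7 mm high and 96 mm long, looks to the hinge; a slope falls from its top towards the free edge and ends 86 mm from the hinge. Fingertips pressing the lid just on the hinge side of the step can push the lid along.
- liner: Raised pad on the lid's inner face (underside when shut), 74 by 60 mm, 2 mm thick, its middle 50 mm from the hinge. Must not be pushed on: fingers on it mean the lid is being pinched or lifted. Its origin lies on the hinge pin's middle, axes as the lid's.
- jar: Green glass jar with steel lid, 60 mm across, 95 mm tall, loose; origin under its middle. Stands in the tray to one side of the box. Leave alone.
- bulb: Frosted bulb, cap upward, in an open cardboard holder 56 mm square, 91 mm tall in all, loose; origin under its middle. Stands in the tray beside the box. Leave alone.
- timer: White plastic kitchen timer, round, 60 mm across, 52 mm tall, loose; origin under its middle. Stands in the tray beside the box. Leave alone.
- lid_panel: The lid: white plastic panel 100 mm wide along the hinge, 3 mm thick, reaching 100 mm from the hinge. Origin at the middle of the hinge pin, level with the panel's underside when shut; y runs from hinge to free edge, z out of the outer face (up when shut), x along the pin.

How it is judged:
By the outcome, as a careful person would: the job done as asked, in the order asked, and still so for the second after the job is handed in, with the robot touching nothing.
It also fails if it takes over 38 s, if anything falls off the work surface, if the arm or the gripper's body presses on something with over 40 N, if the wrist force passes 120 N, or if a joint passes its speed limit or range.

ROBOT

A 6-joint arm with a two-finger parallel gripper is mounted at the origin on the work surface. World frame = base frame: x ahead of the robot, y to its left, z up, the work surface at z = 0. Lengths are in m, angles in rad, forces in N, time in s.
With the tool pointing down it reaches from about 0.425 to 0.95 m from the base axis. Payload 3.5 kg.
Tool frame: the origin (TCP) lies on the centre line of the jaws, within the pads' length; the fingertips stand 25 mm ahead of it and the grasp point (between the pads) lies 6 mm ahead of it; y points along the fingers, z is the direction in which the jaws open and shut, and the axes are right-handed (so a half turn about y gives the same grasp; the last joint's range is limited). The gripper opens to 85 mm and grips with 20 to 120 N. Pads are 22 mm wide; open, the fingers measure 114 mm over their backs; the gripper's body (76 mm by 85 mm) begins 54 mm behind the grasp point. The pads swing forward as they close: fully open they stand 13 mm farther back than shut.
Start: joints at [-1.317, 0.286, 1.577, -0, 1.279, -0.15], TCP at [0.265, -0.621, 0.231] pointing down, gripper open.
Joint ranges: [-2.77, 2.77], [-0.9, 2.22], [0.21, 2.48], [-1.53, 4.67], [0.24, 2.81], [-2.84, 2.84]. Speed limits (rad/s): [2.79, 2.79, 3.14, 3.14, 3.14, 3.14].

INTERFACE

Orientations are given as a unit quaternion [x, y, z, w].
In Python, from plant import ctrl gives the robot as it stands.
- The arm moves only by the tool arm_command, never from a script. Its argument "steps" is a list of rows, each an object with "hand": the opening, from 0 (shut) to 1 (fully open); "travel": the shift along the tool's x, y, z in units of 0.3 m (1.0 is 0.3 m), a list of three; "rotation": the turn, a rotation vector about the tool's x, y, z in units of 30 degrees (1.0 is 30 degrees), a list of three. A call has 1 to 20 rows; each row shifts and turns the pose as measured when the row begins, along the tool's axes as they then stand; what a row does not reach is not made up. A row lasts 1/8 s, in which the tool goes at most 62.5 mm and 10.7 degrees, less where a joint would pass 70% of its speed; a pose out of reach is approached as far as the arm can. A call with a number of a shift or a turn outside -1 to 1 is refused whole. A call with a gripper value outside its range is refused whole. The fingers move at their own pace and stop on an object; "grip_force" is the grip in N (left out, the last holds). Time passes only in rows, so rows that do not move let the fingers close. It gives the time, the measured TCP pose, the force and the opening at its end, in the units of the state.
- ctrl.get_state(): the state, without advancing time (a new reading comes with each control period).
- ctrl.read_camera(name): name is "scene" or "side" or "wrist"; returns (picture, depth): 480x640x3 uint8, blue, green, red; 480x640 float32, m along the optical axis (not along the pixel's ray), 0 where there is no reading.
- ctrl.camera_params(name): a dict with "fx", "fy", "cx", "cy" (pixels), "extrinsics" (4x4, takes a point from camera to world coordinates); the wrist camera has in their place "tool_from_camera" (4x4, takes a point from camera to tool coordinates, whose origin is the TCP and whose axes are the tool frame's). Camera axes: x right, y down, z forward; pixel columns grow to the right and rows downward; lengths in m; the calibration is good to about 2 mm. A picture is of the moment at which its call begins: read the wrist's pose just before it. camera_params takes no time and is no camera call.
- ctrl.sign_off(): hands the job in, once; it reports no verdict.
Trained networks look in the newest picture that a camera, given by its name, has taken for a name from the list of things; names that differ only in an ending like _2 or _b are one class to them, and where a whole thing is asked for, a point or a joint stands for the part that bears it (a point fixed in the world has none). Each returns a list of dicts, best first, with "score" (0 to 1); they miss things now and then, are a little off and sometimes report something else, mostly with a low value. They report only what shows in the picture. A call takes as long as a camera call.
- ctrl.masks_of(camera, thing): "region" (480x640 bool, what is visible of it) and "at" ([column, row] in pixels, amid what is visible of it).
The state is a dict: "time": time; "qpos": joint angles; "dq": joint speeds; "joint_efforts": joint torques, N m; "eef_pos": TCP position; "tcp_rot": TCP orientation; "contact_force": force on the tool from outside, world axes, zero at the start; "wrist_torque": the same for the moment, N m; "opening": opening from 0.0 (shut) to 1.0 (fully open).
Only numpy, scipy, OpenCV 4.12 (cv2) and the standard library are available. Lean on these libraries where they do the work, as an engineer would, in place of code of your own. Each camera call takes 0.05 s, during which the arm holds its last target.

## Working session

There is one attempt and no reset: what is moved stays moved. The work goes in short steps, Python scripts to look and compute and a tool call to move; the robot and the scene stay as the last step left them, time stands still between calls to the robot, and variables do not carry over. Pictures are saved under pics/ and viewed, and the job is handed in when it is done.

Besides the shell and the picture viewer there is one more tool, called by a JSON object that holds its "method" and its "body", one argument or row to a line. arm_command: Moves the arm, as the interface text tells. Shifts and turns lie within -1 to 1; 1 stands for 0.3 m of shift or 30 degrees of turn. Its arguments: {"type":"object","properties":{"steps":{"type":"array","items":{"type":"object","properties":{"hand":{"type":"number"},"travel":{"type":"array","items":{"type":"number","minimum":-1,"maximum":1}},"rotation":{"type":"array","items":{"type":"number","minimum":-1,"maximum":1}}}}},"grip_force":{"type":"number"}},"required":["steps"]}

```bash
mkdir -p pics; ls
cat > h.py <<'E'
import numpy as np,cv2
from plant import ctrl
from scipy.spatial.transform import Rotation as R
def ext(n):
    p=ctrl.camera_params(n)
    if n=="wrist":
        s=ctrl.get_state();T=np.eye(4);T[:3,:3]=R.from_quat(s["tcp_rot"]).as_matrix();T[:3,3]=s["eef_pos"]
        return p,T@np.array(p["tool_from_camera"])
    return p,np.array(p["extrinsics"])
def cloud(n,d,p,E):
    v,u=np.mgrid[:480,:640]
    P=np.stack([(u-p["cx"])/p["fx"]*d,(v-p["cy"])/p["fy"]*d,d],-1)
    return P@E[:3,:3].T+E[:3,3]
E
python3 - <<'E'
from h import *
s=ctrl.get_state();print(s)
for n in("scene","side","wrist"):
    p,E=ext(n)
    im,d=ctrl.read_camera(n);cv2.imwrite(f"pics/{n}0.png",im);np.savez(f"{n}0.npz",d=d,E=E)
    print(n,E.round(3).tolist())
    if n=="scene":
        W=cloud(n,d,p,E)
        for t in("box","lip","lid_panel","jar","bulb","timer","lid_step"):
            for m in ctrl.masks_of(n,t)[:2]:
                r=m["region"]&(d>0);print(t,round(m["score"],2),m["at"],r.sum(),np.median(W[r],0).round(3))
                np.save(f"m_{t}.npy",m["region"]) if m is not None else 0
print(ctrl.get_state()["time"])
E
```

```text
pics
{'time': 0.0, 'qpos': array([-1.31700178e+00,  2.87173470e-01,  1.57813217e+00,  1.50843993e-05,
        1.27858463e+00, -1.49979696e-01]), 'dq': array([-4.45726947e-04,  1.75196274e-04, -4.27660674e-04, -1.04503821e-05,
        1.91369414e-03, -5.82836681e-04]), 'joint_efforts': array([-1.59796687e-04, -4.05984449e+01, -2.92623067e+01, -1.77728843e-04,
        5.91257049e-03,  2.75559309e-07]), 'eef_pos': array([ 0.26508429, -0.62008093,  0.22986623]), 'tcp_rot': array([-0.14182342,  0.69355674, -0.69193374,  0.14174932]), 'contact_force': array([-0.41869445,  0.52106857,  0.73442359]), 'wrist_torque': array([ 0.00186949, -0.01749225,  0.02068986]), 'opening': 1.0046701277533914}
scene [[0.463, 0.612, -0.641, 1.091], [0.886, -0.303, 0.351, -0.239], [0.02, -0.731, -0.682, 0.639], [0.0, 0.0, 0.0, 1.0]]
box 0.73 [295.7, 247.0] 8637 [0.569 0.018 0.057]
lip 0.58 [323.7, 213.4] 861 [0.523 0.078 0.081]
lid_panel 0.67 [266.4, 245.2] 1798 [ 0.596 -0.041  0.137]
jar 0.72 [353.0, 311.5] 3265 [0.715 0.021 0.085]
jar 0.2 [269.3, 246.5] 1841 [ 0.596 -0.04   0.136]
bulb 0.65 [283.5, 184.9] 1512 [0.406 0.063 0.058]
timer 0.83 [403.4, 267.0] 1434 [0.65  0.146 0.048]
lid_step 0.78 [267.2, 246.4] 1884 [ 0.595 -0.041  0.136]
side [[-0.926, -0.253, 0.281, 0.357], [-0.378, 0.593, -0.711, 0.608], [0.013, -0.764, -0.645, 0.578], [0.0, 0.0, 0.0, 1.0]]
wrist [[0.393, -0.887, -0.243, 0.326], [-0.92, -0.379, -0.103, -0.594], [-0.001, 0.264, -0.965, 0.373], [0.0, 0.0, 0.0, 1.0]]
0.5
```

View pics/scene0.png

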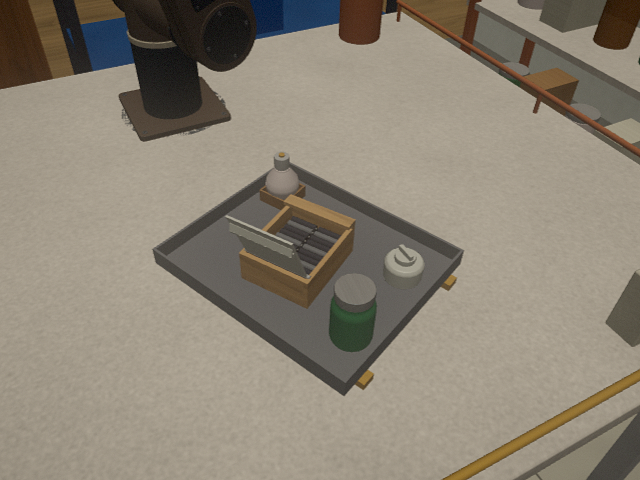

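View pics/side0.png

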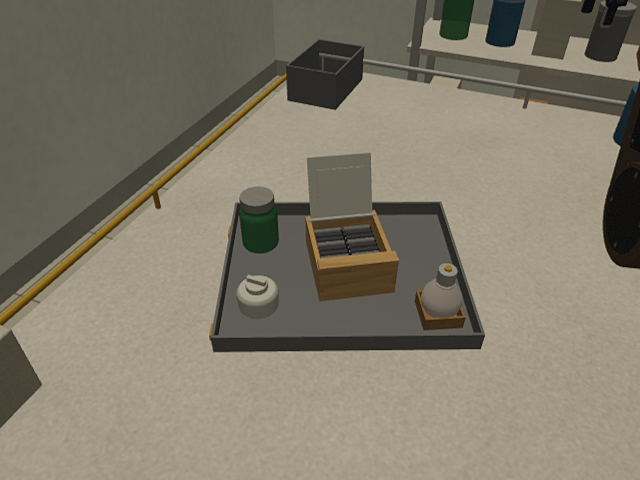

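The scene picture shows the box at about (300,250), with the lid up on its near-left side at (265,245) and the lip at (320,213). The jar is at (353,312), the timer at (404,267) and the bulb at (283,185). Next I'll fit the box pose.

```bash
cat > fit.py <<'E'
from h import *
from scipy.optimize import least_squares
from scipy.spatial import cKDTree
pts=[]
for n in("scene","side"):
    p,E=ext(n);z=np.load(f"{n}0.npz");W=cloud(n,z["d"],p,E);W=W[z["d"]>0]
    m=(np.hypot(W[:,0]-.56,W[:,1]-.02)<.14)
    W=W[m]
    L=W[(abs(W[:,2]-.081)<.004)]
    # crude lip cluster
    c=np.array([.523,.078]); L=L[np.hypot(*(L[:,:2]-c).T)<.075]
    r=cv2.minAreaRect(L[:,:2].astype(np.float32));print(n,len(L),r,L[:,2].mean())
    pts.append(W)
    print(np.linalg.svd(L[:,:2]-L[:,:2].mean(0),full_matrices=False)[2][0])
    np.save(f"pts_{n}.npy",W)
E
python3 fit.py
```

```text
scene 823 ((0.5169793367385864, 0.07653214782476425), (0.11440409719944, 0.024705344811081886), 32.8919792175293) 0.08062545297700276
[0.84828572 0.5295388 ]
side 910 ((0.5158528685569763, 0.0783519297838211), (0.1146555095911026, 0.02447710745036602), 32.55730438232422) 0.07974173798239487
[0.84714526 0.53136137]
```

```bash
cat > chk.py <<'E'
from h import *
a=np.radians(32.6);o=np.array([.5495,.0258,.016])
M=R.from_euler('z',a).as_matrix()
for n in("scene","side"):
    W=(np.load(f"pts_{n}.npy")-o)@M*1000
    q=lambda x:np.percentile(x,[1,5,50,95,99]).round(1) if len(x) else None
    w=W[(W[:,2]>15)&(W[:,2]<40)&(abs(W[:,0])<40)&(W[:,1]>50)&(W[:,1]<90)];print(n,"front face y (72)",len(w),q(w[:,1]))
    w=W[(W[:,2]>15)&(W[:,2]<40)&(abs(W[:,0])<40)&(W[:,1]<-50)&(W[:,1]>-80)];print("back y (-66)",len(w),q(w[:,1]))
    w=W[(W[:,2]>15)&(W[:,2]<40)&(abs(W[:,1])<45)&(W[:,0]>45)&(W[:,0]<75)];print("+x face (57)",len(w),q(w[:,0]))
    w=W[(W[:,2]>15)&(W[:,2]<40)&(abs(W[:,1])<45)&(W[:,0]<-45)&(W[:,0]>-75)];print("-x face (-57)",len(w),q(w[:,0]))
    w=W[(W[:,2]>62)&(W[:,2]<70)&(W[:,1]>30)];print("lip",len(w),q(w[:,0]),q(w[:,1]),q(w[:,2]))
    w=W[(W[:,2]>49)&(W[:,2]<55)&(abs(W[:,1])<40)&(abs(W[:,0])>47)];print("rim z(52)",len(w),q(w[:,2]),q(w[:,0]))
    w=W[(W[:,2]>70)&(W[:,1]<20)&(abs(W[:,0])<60)]
    print("lid",len(w),q(w[:,0]),q(w[:,1]),q(w[:,2]))
    for z in range(70,165,8):
        k=w[abs(w[:,2]-z)<4]
        if len(k):print(z,len(k),np.percentile(k[:,1],[5,50,95]).round(1))
E
python3 chk.py
```

```text
scene front face y (72) 488 [51.4 52.4 60.8 66.  66.6]
back y (-66) 550 [-68.8 -68.  -66.7 -65.2 -64.7]
+x face (57) 347 [54.7 55.1 55.8 56.6 56.9]
-x face (-57) 113 [-52.3 -52.1 -51.  -45.4 -45. ]
lip 782 [-56.2 -50.6   2.8  52.4  56.3] [48.4 49.6 59.4 70.3 71.8] [62.2 62.9 64.9 66.4 67.1]
rim z(52) 347 [49.2 49.5 51.7 53.5 54.3] [-57.5 -56.3  50.8  56.   56.5]
lid 1593 [-49.8 -45.3   3.2  46.4  48.4] [-94.7 -93.7 -90.4 -67.4 -65.8] [ 71.4  75.4 123.5 144.7 145.7]
70 61 [-67.2 -66.1 -65.1]
78 141 [-70.  -68.4 -67. ]
86 137 [-73.3 -71.5 -69.7]
94 140 [-76.5 -74.7 -73. ]
102 28 [-79.2 -77.4 -75.6]
110 14 [-82.3 -80.6 -79.3]
118 213 [-92.6 -91.3 -85.8]
126 347 [-92.3 -90.8 -88.9]
134 221 [-92.  -90.5 -88.8]
142 283 [-94.8 -93.1 -91.4]
150 8 [-94.5 -93.4 -93. ]
side front face y (72) 661 [70.  70.6 72.1 73.7 74.3]
back y (-66) 334 [-62.2 -60.6 -58.7 -51.2 -50.2]
+x face (57) 108 [45.1 55.8 56.5 56.9 57. ]
-x face (-57) 132 [-51.3 -51.2 -50.6 -45.6 -45.1]
lip 858 [-55.6 -51.    1.2  52.1  56.5] [50.8 52.4 62.7 72.6 74. ] [62.2 62.5 63.9 65.1 65.6]
rim z(52) 305 [49.1 49.5 50.8 52.2 52.8] [-57.6 -56.8 -50.   55.9  56.8]
lid 3194 [-50.3 -46.1  -0.3  44.1  48. ] [-91.9 -89.7 -75.3 -61.5 -59.5] [ 71.1  74.4 108.6 140.6 143.3]
70 141 [-64.  -60.9 -58.7]
78 337 [-66.8 -63.3 -60.2]
86 347 [-69.9 -66.7 -63.2]
94 327 [-72.8 -69.5 -66.6]
102 330 [-76.  -72.7 -69.6]
110 351 [-79.3 -75.7 -72.5]
118 349 [-82.4 -79.  -76. ]
126 378 [-86.5 -83.5 -79. ]
134 349 [-89.6 -86.9 -84.2]
142 285 [-92.3 -89.8 -86.9]
```

```bash
cat > go.py <<'E'
from h import *
import sys
a=np.radians(32.6);o=np.array([.5495,.0258,.016]);M=R.from_euler('z',a).as_matrix()
def target(y,ztip,x=0,sgn=1,tip=.025):
    bx=M[:,0]*sgn; Y=np.array([0,0,-1.]);Z=bx;X=np.cross(Y,Z)
    Rt=np.stack([X,Y,Z],1)
    p=o+M@np.array([x,y-11,ztip])/1000;p[2]+=tip
    return p,Rt
def rel(y,ztip,x=0,sgn=1):
    s=ctrl.get_state();Rc=R.from_quat(s["tcp_rot"]).as_matrix();p,Rt=target(y,ztip,x,sgn)
    return (Rc.T@(p-s["eef_pos"]))/.3, R.from_matrix(Rc.T@Rt).as_rotvec()/np.radians(30)
def st():
    s=ctrl.get_state();c=M.T@(s["eef_pos"]-o)*1000
    print("t",round(s["time"],3),"tipfront box mm: x,y,z",(c+[0,11,-25]).round(2),"F box",(M.T@s["contact_force"]).round(2),"q",s["qpos"].round(2),"open",round(s["opening"],2))
if __name__=="__main__":
    st()
    s=ctrl.get_state();print(R.from_quat(s["tcp_rot"]).as_matrix().round(3).tolist())
    for g in(1,-1):
        t,r=rel(-112,165,0,g);print(g,t.round(3),r.round(3))
E
python3 go.py
```

```text
t 0.5 tipfront box mm: x,y,z [-587.77 -380.45  190.16] F box [ 0.17 -0.78 -0.06] q [-1.32  0.29  1.58  0.    1.28 -0.15] open 1.0
[[-0.92, -0.0, 0.393], [-0.393, 0.0, -0.92], [-0.0, -1.0, -0.0]]
1 [-1.785  0.084 -1.205] [ 0.    -3.315 -0.   ]
-1 [-1.785  0.084 -1.205] [0.    2.685 0.   ]
```

{"method": "arm_command", "body": {
  "steps": [
    {"hand": 0, "travel": [-0.162, 0, -0.11], "rotation": [0, 0, 0]},
    {"hand": 0, "travel": [-0.162, 0, -0.11], "rotation": [0, 0, 0]},
    {"hand": 0, "travel": [-0.162, 0, -0.11], "rotation": [0, 0, 0]},
    {"hand": 0, "travel": [-0.162, 0, -0.11], "rotation": [0, 0, 0]},
    {"hand": 0, "travel": [-0.162, 0, -0.11], "rotation": [0, 0, 0]},
    {"hand": 0, "travel": [-0.162, 0, -0.11], "rotation": [0, 0, 0]},
    {"hand": 0, "travel": [-0.162, 0, -0.11], "rotation": [0, 0, 0]},
    {"hand": 0, "travel": [-0.162, 0, -0.11], "rotation": [0, 0, 0]},
    {"hand": 0, "travel": [0, 0, 0], "rotation": [0, -0.33, 0]},
    {"hand": 0, "travel": [0, 0, 0], "rotation": [0, -0.33, 0]},
    {"hand": 0, "travel": [0, 0, 0], "rotation": [0, -0.33, 0]},
    {"hand": 0, "travel": [0, 0, 0], "rotation": [0, -0.33, 0]},
    {"hand": 0, "travel": [0, 0, 0], "rotation": [0, -0.33, 0]},
    {"hand": 0, "travel": [0, 0, 0], "rotation": [0, -0.33, 0]},
    {"hand": 0, "travel": [0, 0, 0], "rotation": [0, -0.33, 0]},
    {"hand": 0, "travel": [0, 0, 0], "rotation": [0, -0.33, 0]},
    {"hand": 0, "travel": [0, 0, 0], "rotation": [0, -0.33, 0]},
    {"hand": 0, "travel": [0, 0, 0], "rotation": [0, -0.33, 0]}
  ]
}}

```text
time: 2.75
eef_pos: [0.5281, -0.2127, 0.2344]
tcp_rot: [0.629, -0.321, 0.327, -0.628]
contact_force: [-0.3, 0.6, -0.1]
opening: 0.005
```

```bash
python3 go.py; python3 -c "
from h import *
from go import *
im,d=ctrl.read_camera('wrist');cv2.imwrite('pics/w1.png',im)
p,E=ext('wrist');print(np.array(p['tool_from_camera']).round(3).tolist(),p['fx'],p['cx'],p['cy']);np.save('w1.npy',d)"
```

```text
t 2.75 tipfront box mm: x,y,z [-146.52 -178.42  193.37] F box [ 0.09  0.63 -0.13] q [-0.56  0.05  1.84 -0.    1.24 -1.18] open 0.0
[[0.58, 0.008, 0.814], [-0.814, -0.006, 0.58], [0.009, -1.0, 0.003]]
1 [-0.198  0.094  0.499] [-0.006  0.096  0.017]
-1 [-0.198  0.094  0.499] [ 0.027 -5.904  0.01 ]
[[-0.0, 0.965, 0.263, -0.067], [-0.0, -0.263, 0.965, -0.142], [1.0, 0.0, 0.0, -0.0], [0.0, 0.0, 0.0, 1.0]] 401.82503093876016 322.5723470455812 233.57645185539806
```

{"method": "arm_command", "body": {
  "steps": [
    {"hand": 0, "travel": [-0.05, 0.0, 0.166], "rotation": [0, 0.05, 0]},
    {"hand": 0, "travel": [-0.05, 0.0, 0.166], "rotation": [0, 0.05, 0.01]},
    {"hand": 0, "travel": [-0.05, 0.0, 0.166], "rotation": [0, 0, 0]},
    {"hand": 0, "travel": [0, 0, 0], "rotation": [0, 0, 0]}
  ]
}}

```text
time: 3.3
eef_pos: [0.6298, -0.0899, 0.2355]
tcp_rot: [-0.618, 0.341, -0.346, 0.618]
contact_force: [0.3, 0.0, -0.6]
opening: -0.0
```

```bash
python3 go.py; python3 -c "
from h import *
from go import *
im,d=ctrl.read_camera('wrist');cv2.imwrite('pics/w2.png',im)
im,d=ctrl.read_camera('scene');cv2.imwrite('pics/s2.png',cv2.resize(im[60:340,100:500],None,fx=2,fy=2))
im,d=ctrl.read_camera('side');cv2.imwrite('pics/d2.png',im);p,E=ext('side');np.save('d2.npy',d)
"
```

```text
t 3.3 tipfront box mm: x,y,z [   5.28 -129.77  194.46] F box [ 0.26 -0.16 -0.6 ] q [-0.3   0.2   1.68 -0.    1.26 -0.86] open -0.0
[[0.527, 0.007, 0.85], [-0.85, -0.003, 0.527], [0.006, -1.0, 0.005]]
1 [-0.06   0.098 -0.019] [-0.009 -0.026  0.011]
-1 [-0.06   0.098 -0.019] [-0.018  5.974 -0.013]
```

View pics/w2.png

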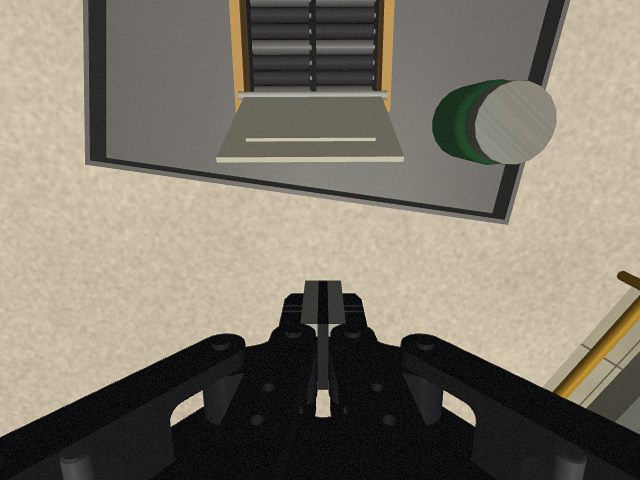

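View pics/s2.png

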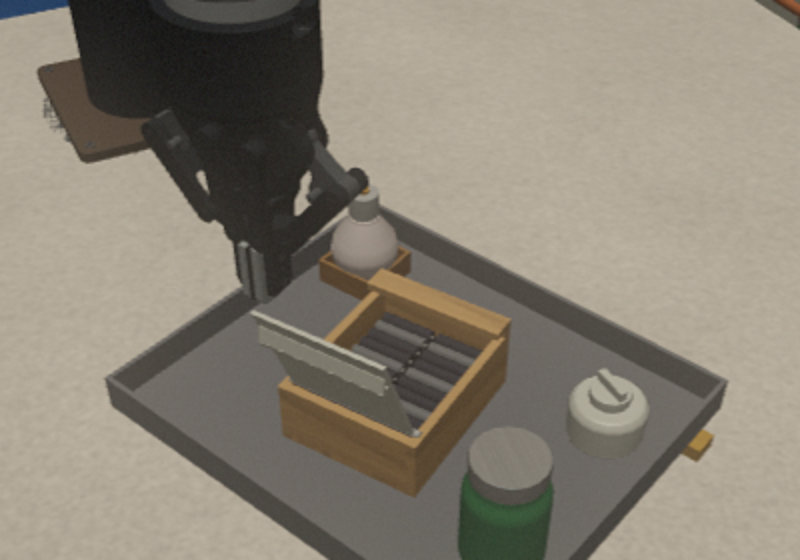

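```bash
python3 -c "
from h import *
d=np.load('w1.npy');p=ctrl.camera_params('wrist');T=np.array(p['tool_from_camera'])
P=cloud('wrist',d,p,T)*1000
for r in range(272,345,4):print(r,[ (P[r,c].round(1).tolist() if d[r,c]>0 else 0) for c in(300,310,318,330,342)])
from go import *
z=np.load('d2.npy');p,E=ext('side');W=(cloud('side',z,p,E)-o)@M*1000
m=(z>0)&(W[...,2]>195)&(abs(W[...,0])<60)&(abs(W[...,1]+130)<80)
print(m.sum())
"
python3 - <<'E'
import cv2
im=cv2.imread('pics/d2.png');cv2.imwrite('pics/d2c.png',cv2.resize(im[60:320,200:500],None,fx=2.2,fy=2.2))
E
```

```text
272 [[75.5, 235.4, -23.1], [75.3, 235.0, -13.0], [75.8, 236.3, -5.1], [75.8, 236.3, 7.0], [75.4, 235.1, 18.9]]
276 [[79.5, 234.7, -23.1], [79.6, 235.0, -13.1], [80.0, 236.1, -5.1], [80.1, 236.2, 7.0], [80.0, 236.0, 19.0]]
280 [[84.4, 236.2, -23.2], [-11.0, -1.9, -5.2], [-11.4, -2.9, -2.2], [-11.1, -2.2, 2.3], [84.3, 236.0, 19.1]]
284 [[88.8, 236.4, -23.3], [-11.9, -8.0, -5.0], [-11.7, -7.7, -2.1], [-11.6, -7.3, 2.2], [88.0, 234.4, 19.1]]
288 [[93.0, 236.1, -23.4], [-11.6, -11.0, -4.9], [-11.8, -11.6, -2.1], [-11.3, -10.2, 2.2], [93.1, 236.4, 19.2]]
292 [[97.6, 236.6, -23.4], [-12.2, -15.9, -4.7], [-11.7, -14.8, -2.0], [-11.7, -14.7, 2.1], [97.3, 235.9, 19.3]]
296 [[-7.4, -8.4, -8.6], [-11.6, -17.9, -4.7], [-11.5, -17.7, -2.0], [-11.7, -18.0, 2.0], [-11.6, -17.8, 6.1]]
300 [[-8.0, -13.2, -8.3], [-11.6, -21.0, -4.6], 0, [-11.4, -20.5, 2.0], [-11.9, -21.7, 5.9]]
304 [[-7.9, -16.2, -8.2], [-11.8, -24.4, -4.5], [-12.1, -25.1, -1.9], [-12.0, -24.9, 1.9], [-12.1, -25.1, 5.7]]
308 [[-7.8, -19.1, -8.0], [-11.4, -26.5, -4.4], [-12.2, -28.2, -1.9], [-11.2, -26.1, 1.9], [-11.3, -26.3, 5.7]]
312 
[... 310 characters left out ...]
 [-11.0, -33.7, 5.3]]
324 [[-12.8, -39.7, -6.8], [-11.1, -36.5, -4.1], [-11.4, -36.9, -1.8], [-11.9, -38.0, 1.7], [-12.9, -39.9, 5.0]]
328 [[-14.8, -45.7, -6.5], [-12.7, -41.7, -3.9], [-10.3, -37.3, -1.8], [-10.5, -37.7, 1.7], [-12.4, -41.3, 4.9]]
332 [[-13.5, -45.4, -6.5], [-12.3, -43.3, -3.9], [-9.4, -38.1, -1.8], [-12.8, -44.3, 1.6], [-12.8, -44.2, 4.8]]
336 [[-12.9, -46.4, -6.5], [-12.0, -44.9, -3.9], [-7.8, -37.5, -1.8], [-12.1, -45.1, 1.5], [-13.1, -46.8, 4.7]]
340 [[-12.4, -47.7, -6.4], [-12.4, -47.6, -3.8], [-6.3, -37.1, -1.8], [-10.7, -44.8, 1.6], [-12.5, -47.8, 4.6]]
344 [[-12.6, -50.0, -6.3], [-12.6, -50.1, -3.7], [-5.2, -37.6, -1.8], [-10.1, -45.8, 1.5], [-12.8, -50.4, 4.5]]
4781
```

View pics/d2c.png

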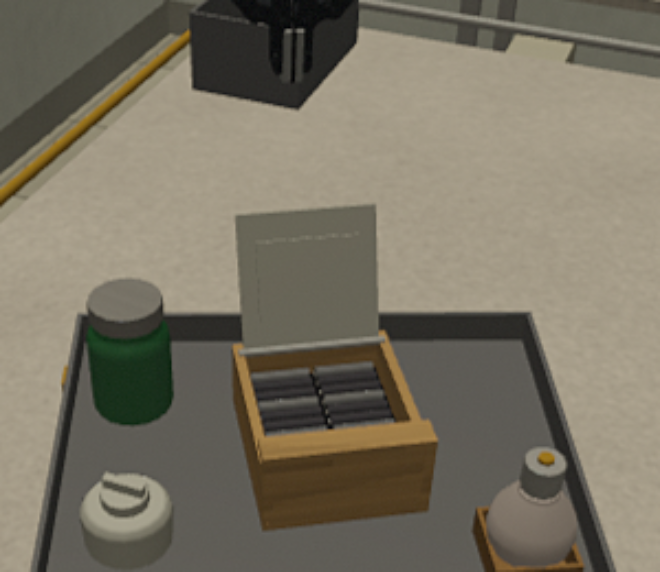

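```bash
python3 -c "
from go import *
z=np.load('d2.npy');p,E=ext('side');C=cloud('side',z,p,E);W=(C-o)@M*1000
for r in range(80,102,2):print(r,[ W[r,c].round(0).tolist() for c in(329,331,334,336)])
st()
"
python3 - <<'E'
import cv2
im=cv2.imread('pics/d2.png');cv2.imwrite('pics/d2d.png',cv2.resize(im[50:130,290:390],None,fx=6,fy=6,interpolation=0))
E
```

```text
80 [[8.0, -131.0, 247.0], [5.0, -130.0, 248.0], [1.0, -131.0, 247.0], [-3.0, -132.0, 246.0]]
82 [[8.0, -129.0, 245.0], [5.0, -130.0, 245.0], [1.0, -129.0, 245.0], [-3.0, -132.0, 243.0]]
84 [[8.0, -130.0, 242.0], [5.0, -132.0, 240.0], [0.0, -131.0, 241.0], [-3.0, -131.0, 241.0]]
86 [[8.0, -132.0, 238.0], [5.0, -131.0, 238.0], [1.0, -129.0, 238.0], [-3.0, -130.0, 238.0]]
88 [[8.0, -129.0, 236.0], [5.0, -132.0, 234.0], [0.0, -131.0, 235.0], [-3.0, -132.0, 234.0]]
90 [[8.0, -132.0, 232.0], [4.0, -132.0, 231.0], [0.0, -131.0, 231.0], [-3.0, -131.0, 231.0]]
92 [[7.0, -132.0, 228.0], [5.0, -128.0, 230.0], [0.0, -129.0, 229.0], [-3.0, -129.0, 229.0]]
94 [[8.0, -130.0, 226.0], [5.0, -131.0, 226.0], [0.0, -131.0, 225.0], [-3.0, -129.0, 226.0]]
96 [[8.0, -130.0, 223.0], [5.0, -131.0, 223.0], [0.0, -130.0, 222.0], [-3.0, -130.0, 222.0]]
98 [[-80.0, -570.0, 12.0], [-85.0, -570.0, 11.0], [-91.0, -566.0, 13.0], [-96.0, -566.0, 12.0]]
100 [[-80.0, -570.0, 7.0], [-84.0, -566.0, 8.0], [-92.0, -567.0, 7.0], [-97.0, -570.0, 5.0]]
t 3.45 tipfront box mm: x,y,z [   2.14 -131.3   194.38] F box [-0.07  0.19  0.26] q [-0.31  0.19  1.68 -0.    1.26 -0.86] open 0.0
```

View pics/d2d.png

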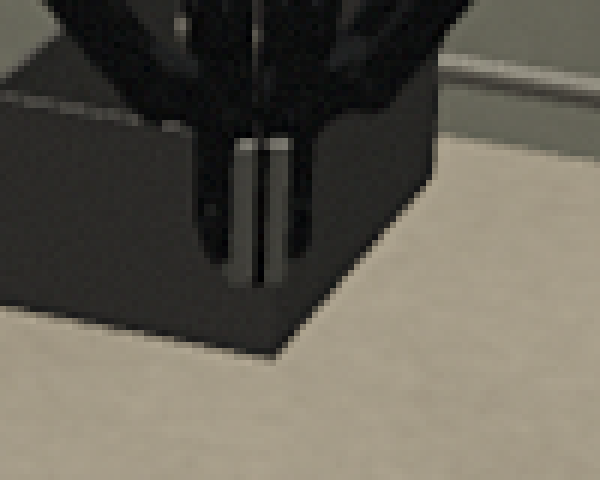

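{"method": "arm_command", "body": {
  "steps": [
    {"hand": 0, "travel": [0, 0.175, 0], "rotation": [-0.009, -0.026, 0.011]},
    {"hand": 0, "travel": [0, 0.17, 0], "rotation": [0, 0, 0]},
    {"hand": 0, "travel": [-0.05, 0, 0], "rotation": [0, 0, 0]},
    {"hand": 0, "travel": [-0.05, 0, 0], "rotation": [0, 0, 0]},
    {"hand": 0, "travel": [-0.05, 0, 0], "rotation": [0, 0, 0]},
    {"hand": 0, "travel": [0, 0, 0], "rotation": [0, 0, 0]}
  ]
}}

```text
time: 4.2
eef_pos: [0.6042, -0.0585, 0.1382]
tcp_rot: [-0.618, 0.339, -0.348, 0.618]
contact_force: [0.5, -0.1, -0.3]
opening: -0.001
```

```bash
sed -i 's/tip=.025/tip=-.0015/; s/\[0,11,-25\]/[0,11,1.5]/; s/rel(-112,165/rel(-70,117/' go.py
cat > look.py <<'E'
from go import *
import sys
k=sys.argv[1]
im,d=ctrl.read_camera('side');p,E=ext('side');W=(cloud('side',d,p,E)-o)@M*1000
im2,d2=ctrl.read_camera('scene');p,E=ext('scene');W2=(cloud('scene',d2,p,E)-o)@M*1000
np.savez(f'k{k}.npz',W=W,W2=W2)
a_=cv2.resize(im[100:320,200:400],(400,440));b_=cv2.resize(im2[140:340,180:380],(400,400))
c=np.zeros((440,800,3),np.uint8);c[:,:400]=a_;c[:400,400:]=b_
cv2.imwrite(f'pics/k{k}.png',c)
for nm,w,dd in(("side",W,d),("scene",W2,d2)):
    m=(dd>0)&(w[...,2]>58)&(w[...,1]<45)&(w[...,1]>-110)
    for x0,x1 in((-48,-25),(25,48)):
        q=w[m&(w[...,0]>x0)&(w[...,0]<x1)]
        print(nm,x0,len(q),[(z,np.median(q[abs(q[:,2]-z)<3][:,1]).round(1)) for z in range(60,150,10) if (abs(q[:,2]-z)<3).sum()>4])
st()
E
python3 go.py; python3 look.py 3
```

```text
t 4.2 tipfront box mm: x,y,z [  0.64 -89.5  123.74] F box [ 0.37 -0.39 -0.29] q [-0.26  0.22  1.83 -0.    1.07 -0.82] open -0.0
[[0.528, 0.011, 0.849], [-0.849, -0.006, 0.528], [0.01, -1.0, 0.006]]
1 [-0.065  0.022 -0.003] [-0.012 -0.023  0.02 ]
-1 [-0.065  0.022 -0.003] [-0.031  5.976 -0.019]
side -48 1943 [(60, np.float64(-56.9)), (70, np.float64(-59.2)), (80, np.float64(-62.3)), (90, np.float64(-65.1)), (100, np.float64(-68.8)), (110, np.float64(-71.9)), (120, np.float64(-74.8)), (130, np.float64(-79.3)), (140, np.float64(-82.7))]
side 25 2920 [(60, np.float64(-57.8)), (70, np.float64(-60.2)), (80, np.float64(-63.1)), (90, np.float64(-66.5)), (100, np.float64(-69.3)), (110, np.float64(-72.9)), (120, np.float64(-75.4)), (130, np.float64(-80.2)), (140, np.float64(-83.1))]
scene -48 714 [(60, np.float64(-60.5)), (70, np.float64(-63.2)), (100, np.float64(-73.5)), (120, np.float64(-86.8)), (130, np.float64(-85.5)), (140, np.float64(-85.3))]
scene 25 4004 [(60, np.float64(-61.5)), (70, np.float64(-64.2)), (80, np.float64(-67.5)), (90, np.float64(-70.6)), (100, np.float64(-73.9)), (110, np.float64(-77.3)), (120, np.float64(-87.4)), (130, np.float64(-85.8)), (140, np.float64(-86.7))]
t 4.3 tipfront box mm: x,y,z [  0.76 -90.52 123.64] F box [ 0.4  -0.69 -0.46] q [-0.26  0.23  1.83 -0.    1.07 -0.82] open -0.0
```

View pics/k3.png

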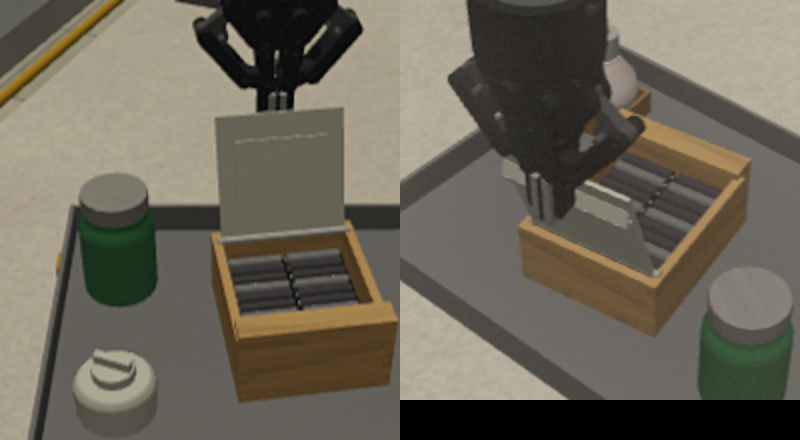

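```bash
python3 -c "
import numpy as np
W=np.load('k3.npz')['W2']
for r in range(228,256,3):print(r,[W[r,c].round(0).tolist() for c in(247,250,253,256)])
"
```

```text
228 [[-5.0, -111.0, 159.0], [-1.0, -110.0, 160.0], [6.0, -114.0, 167.0], [11.0, -114.0, 169.0]]
231 [[-4.0, -112.0, 156.0], [-0.0, -112.0, 157.0], [5.0, -112.0, 160.0], [10.0, -113.0, 163.0]]
234 [[-6.0, -111.0, 149.0], [-0.0, -112.0, 153.0], [5.0, -113.0, 155.0], [5.0, -107.0, 151.0]]
237 [[-5.0, -112.0, 145.0], [-1.0, -111.0, 146.0], [3.0, -111.0, 149.0], [6.0, -108.0, 147.0]]
240 [[-5.0, -113.0, 140.0], [314.0, -515.0, 623.0], [4.0, -112.0, 144.0], [5.0, -108.0, 142.0]]
243 [[-6.0, -112.0, 135.0], [-1.0, -112.0, 137.0], [3.0, -111.0, 138.0], [7.0, -111.0, 140.0]]
246 [[-5.0, -114.0, 131.0], [-2.0, -112.0, 131.0], [4.0, -113.0, 135.0], [6.0, -110.0, 134.0]]
249 [[-49.0, -59.0, 58.0], [-2.0, -113.0, 127.0], [2.0, -112.0, 128.0], [6.0, -111.0, 129.0]]
252 [[-52.0, -56.0, 48.0], [-45.0, -58.0, 53.0], [-38.0, -60.0, 59.0], [-31.0, -62.0, 64.0]]
255 [[-45.0, -65.0, 53.0], [-42.0, -62.0, 53.0], [-40.0, -59.0, 51.0], [-34.0, -58.0, 53.0]]
```

{"method": "arm_command", "body": {
  "steps": [
    {"hand": 0, "travel": [-0.067, 0.022, 0], "rotation": [-0.012, -0.023, 0.02]},
    {"hand": 0, "travel": [-0.067, 0.022, 0], "rotation": [0, 0, 0]},
    {"hand": 0, "travel": [-0.05, 0.012, 0], "rotation": [0, 0, 0]},
    {"hand": 0, "travel": [0, 0, 0], "rotation": [0, 0, 0]}
  ]
}}

```text
time: 4.8
eef_pos: [0.574, -0.0097, 0.1206]
tcp_rot: [-0.62, 0.339, -0.34, 0.62]
contact_force: [-0.9, 0.4, -0.6]
opening: -0.003
```

```bash
python3 look.py 4
```

```text
side -48 1312 [(60, np.float64(-49.3)), (70, np.float64(-43.0)), (80, np.float64(-38.2)), (90, np.float64(-32.9)), (100, np.float64(-28.7)), (110, np.float64(-23.6)), (120, np.float64(-19.1)), (130, np.float64(-15.5)), (140, np.float64(-11.2))]
side 25 3530 [(60, np.float64(-49.7)), (70, np.float64(-44.3)), (80, np.float64(-39.1)), (90, np.float64(-34.0)), (100, np.float64(-29.6)), (110, np.float64(-23.9)), (120, np.float64(-19.8)), (130, np.float64(-15.9)), (140, np.float64(-11.8))]
scene -48 2164 [(60, np.float64(-53.7)), (70, np.float64(-49.3)), (80, np.float64(-44.2)), (90, np.float64(-39.7)), (100, np.float64(-35.0)), (110, np.float64(-30.0)), (120, np.float64(-32.1))]
scene 25 6026 [(60, np.float64(-54.8)), (70, np.float64(-49.9)), (80, np.float64(-44.8)), (90, np.float64(-40.5)), (100, np.float64(-35.7)), (110, np.float64(-31.0)), (120, np.float64(-31.4)), (130, np.float64(-24.1)), (140, np.float64(-16.6))]
t 4.9 tipfront box mm: x,y,z [  1.71 -33.45 106.69] F box [-0.71 -0.37 -0.19] q [-0.19  0.18  1.91 -0.    1.04 -0.76] open 0.0
```

View pics/k4.png

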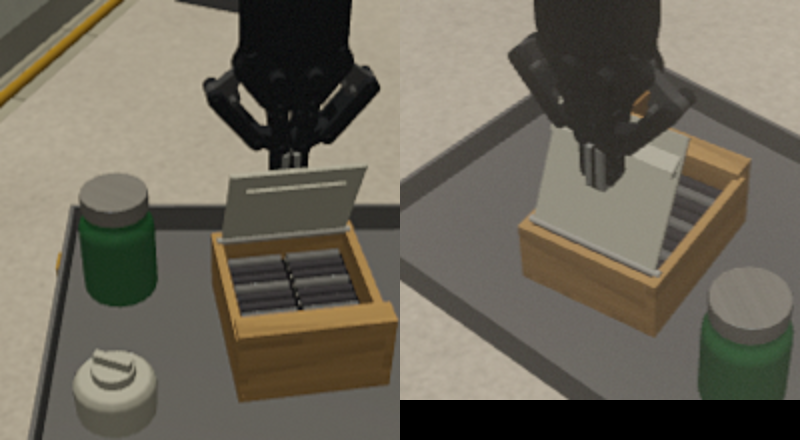

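{"method": "arm_command", "body": {
  "steps": [
    {"hand": 0, "travel": [-0.047, 0.028, 0], "rotation": [0, 0, 0]},
    {"hand": 0, "travel": [-0.037, 0.033, 0], "rotation": [0, 0, 0]},
    {"hand": 0, "travel": [-0.025, 0.043, 0], "rotation": [0, 0, 0]},
    {"hand": 0, "travel": [0, 0, 0], "rotation": [0, 0, 0]}
  ]
}}

```text
time: 5.4
eef_pos: [0.557, 0.0179, 0.0882]
tcp_rot: [-0.62, 0.338, -0.342, 0.62]
contact_force: [-0.0, -0.5, 1.3]
opening: -0.005
```

```bash
python3 look.py 5
```

```text
side -48 1235 [(60, np.float64(-33.6)), (70, np.float64(-9.7)), (80, np.float64(25.7)), (120, np.float64(2.0)), (130, np.float64(-6.2)), (140, np.float64(0.2))]
side 25 3399 [(60, np.float64(-33.3)), (70, np.float64(-8.3)), (80, np.float64(25.1)), (120, np.float64(2.6)), (130, np.float64(1.3)), (140, np.float64(1.7))]
scene -48 2032 [(60, np.float64(-39.1)), (70, np.float64(-11.6)), (80, np.float64(10.5)), (120, np.float64(-23.4)), (130, np.float64(-22.4)), (140, np.float64(-22.3))]
scene 25 5282 [(60, np.float64(-39.1)), (70, np.float64(-12.2)), (80, np.float64(11.0)), (90, np.float64(34.9)), (120, np.float64(-22.5)), (130, np.float64(-22.8)), (140, np.float64(-23.2))]
t 5.5 tipfront box mm: x,y,z [ 2.5  -0.56 74.87] F box [-0.9  -0.06 -0.06] q [-0.15  0.19  1.97 -0.    0.97 -0.72] open 0.0
```

View pics/k5.png

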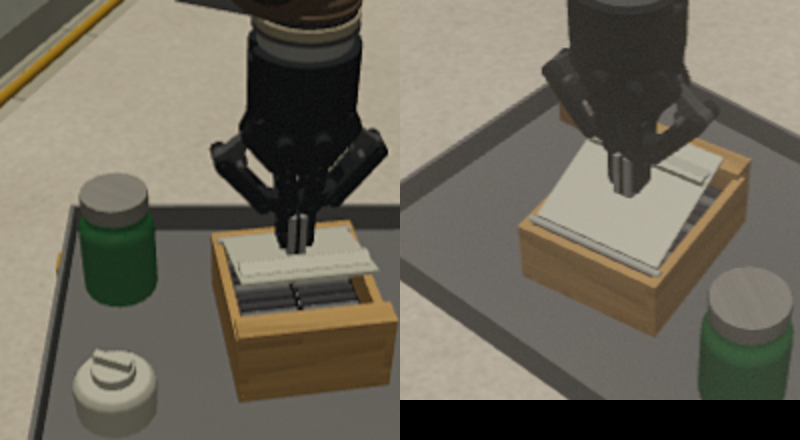

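{"method": "arm_command", "body": {
  "steps": [
    {"hand": 0, "travel": [-0.011, 0.038, 0], "rotation": [0, 0, 0]},
    {"hand": 0, "travel": [0, 0.025, 0], "rotation": [0, 0, 0]},
    {"hand": 0, "travel": [0, 0.006, 0], "rotation": [0, 0, 0]}
  ]
}}

```text
time: 5.88
eef_pos: [0.5574, 0.0203, 0.07]
tcp_rot: [-0.619, 0.338, -0.343, 0.62]
contact_force: [-5.1, 0.3, 15.2]
opening: 0.001
```

```bash
python3 look.py 6
```

```text
side -48 933 [(60, np.float64(23.6)), (100, np.float64(4.4)), (110, np.float64(2.5)), (120, np.float64(3.1)), (130, np.float64(1.7)), (140, np.float64(-1.2))]
side 25 2911 [(60, np.float64(22.1)), (100, np.float64(4.0)), (110, np.float64(2.1)), (120, np.float64(3.1)), (130, np.float64(3.2)), (140, np.float64(-0.0))]
scene -48 1846 [(60, np.float64(17.0)), (110, np.float64(-19.9)), (120, np.float64(-20.5)), (130, np.float64(-17.2)), (140, np.float64(-16.5))]
scene 25 4369 [(60, np.float64(18.1)), (100, np.float64(-20.4)), (110, np.float64(-20.9)), (120, np.float64(-21.2)), (130, np.float64(-21.1)), (140, np.float64(-18.3))]
t 5.975 tipfront box mm: x,y,z [ 3.62  1.96 55.87] F box [-2.79  3.08  9.02] q [-0.15  0.22  1.98 -0.    0.94 -0.71] open -0.0
```

View pics/k6.png

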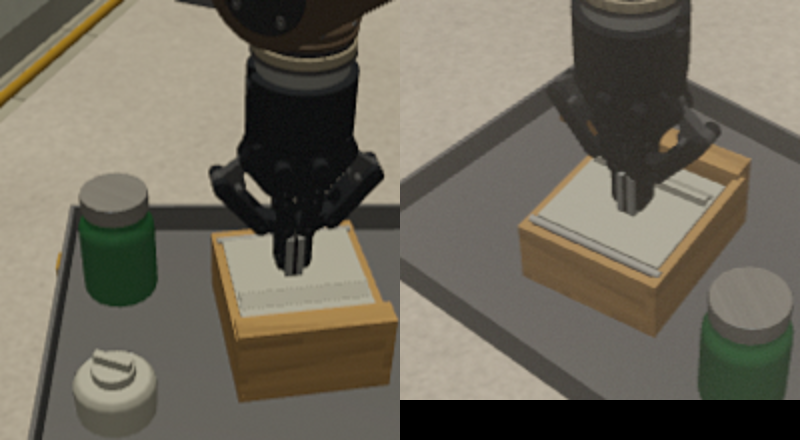

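{"method": "arm_command", "body": {
  "steps": [
    {"hand": 0, "travel": [-0.013, 0.003, 0], "rotation": [0, 0, 0]},
    {"hand": 0, "travel": [-0.013, 0.003, 0], "rotation": [0, 0, 0]},
    {"hand": 0, "travel": [-0.013, 0.003, 0], "rotation": [0, 0, 0]}
  ]
}}

```text
time: 6.35
eef_pos: [0.5548, 0.0272, 0.0704]
tcp_rot: [-0.62, 0.334, -0.346, 0.62]
contact_force: [-0.5, -3.9, 6.0]
opening: 0.006
```

```bash
python3 look.py 7
```

```text
side -48 885 [(60, np.float64(25.6)), (100, np.float64(11.4)), (110, np.float64(9.6)), (120, np.float64(10.8)), (130, np.float64(9.8)), (140, np.float64(7.5))]
side 25 2022 [(60, np.float64(24.6)), (100, np.float64(11.2)), (110, np.float64(10.1)), (120, np.float64(11.3)), (130, np.float64(11.1)), (140, np.float64(9.3))]
scene -48 1682 [(60, np.float64(20.5)), (110, np.float64(-11.8)), (120, np.float64(-12.0)), (130, np.float64(-9.6)), (140, np.float64(-8.5))]
scene 25 4370 [(60, np.float64(21.1)), (100, np.float64(-13.2)), (110, np.float64(-12.1)), (120, np.float64(-12.2)), (130, np.float64(-12.0)), (140, np.float64(-9.6))]
t 6.45 tipfront box mm: x,y,z [ 5.15  9.72 55.93] F box [-1.8  -2.26  6.6 ] q [-0.13  0.21  1.99 -0.01  0.93 -0.69] open 0.0
```

{"method": "arm_command", "body": {
  "steps": [
    {"hand": 0, "travel": [-0.016, 0.003, -0.004], "rotation": [0, 0, 0]},
    {"hand": 0, "travel": [-0.016, 0.003, -0.004], "rotation": [0, 0, 0]},
    {"hand": 0, "travel": [-0.016, 0.003, -0.004], "rotation": [0, 0, 0]}
  ]
}}

```text
time: 6.82
eef_pos: [0.5486, 0.0365, 0.0706]
tcp_rot: [-0.618, 0.33, -0.35, 0.621]
contact_force: [2.3, -2.1, 5.2]
opening: -0.001
```

```bash
python3 look.py 8; python3 go.py|tail -2
```

```text
side -48 985 [(60, np.float64(36.7)), (100, np.float64(22.8)), (110, np.float64(21.8)), (120, np.float64(22.5)), (130, np.float64(22.2)), (140, np.float64(18.8))]
side 25 1454 [(60, np.float64(35.6)), (100, np.float64(23.2)), (110, np.float64(21.6)), (120, np.float64(23.0)), (130, np.float64(22.8)), (140, np.float64(21.5))]
scene -48 1454 [(60, np.float64(31.6)), (110, np.float64(-0.2)), (120, np.float64(-0.2)), (130, np.float64(3.6)), (140, np.float64(4.8))]
scene 25 3882 [(60, np.float64(32.7)), (110, np.float64(-0.5)), (120, np.float64(-0.6)), (130, np.float64(-0.3)), (140, np.float64(2.3))]
t 6.925 tipfront box mm: x,y,z [ 5.   21.01 56.04] F box [ 1.09 -2.33  6.28] q [-0.11  0.19  2.01 -0.01  0.91 -0.68] open -0.0
1 [ 0.308 -0.197 -0.013] [-0.033 -0.003  0.043]
-1 [ 0.308 -0.197 -0.013] [-0.067  5.996 -0.052]
```

View pics/k8.png

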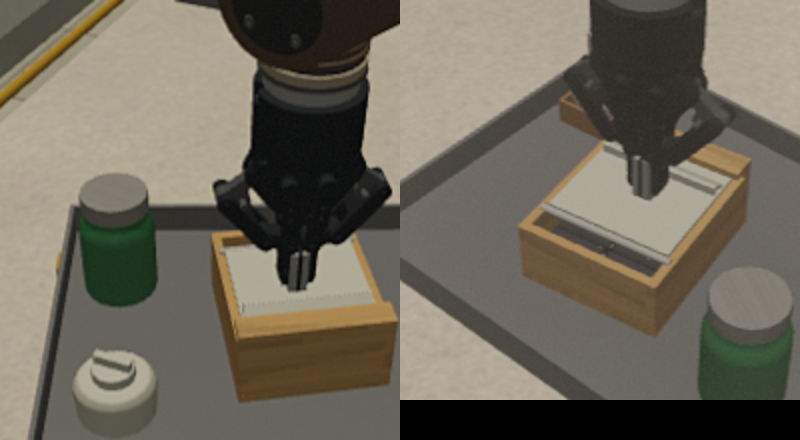

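{"method": "arm_command", "body": {
  "steps": [
    {"hand": 0, "travel": [-0.014, 0.0035, -0.003], "rotation": [0, 0, 0]},
    {"hand": 0, "travel": [-0.014, 0.0035, -0.002], "rotation": [-0.02, 0, 0.03]},
    {"hand": 0, "travel": [-0.014, 0.0035, 0], "rotation": [0, 0, 0]}
  ]
}}

```text
time: 7.3
eef_pos: [0.5447, 0.045, 0.0704]
tcp_rot: [-0.619, 0.332, -0.347, 0.622]
contact_force: [2.1, -4.9, 6.2]
opening: -0.001
```

```bash
python3 look.py 9; python3 go.py|tail -2
```

```text
side -48 933 [(60, np.float64(40.8)), (100, np.float64(31.9)), (110, np.float64(31.4)), (120, np.float64(31.8)), (130, np.float64(30.9)), (140, np.float64(26.8))]
side 25 1279 [(60, np.float64(39.8)), (100, np.float64(31.6)), (110, np.float64(30.2)), (120, np.float64(31.9)), (130, np.float64(30.6)), (140, np.float64(30.8))]
scene -48 1425 [(60, np.float64(36.4)), (110, np.float64(8.2)), (120, np.float64(8.8)), (130, np.float64(11.0)), (140, np.float64(12.6))]
scene 25 3868 [(60, np.float64(35.6)), (100, np.float64(7.7)), (110, np.float64(8.3)), (120, np.float64(8.1)), (130, np.float64(8.0)), (140, np.float64(11.0))]
t 7.4 tipfront box mm: x,y,z [ 6.33 30.1  55.84] F box [-1.06 -2.99  5.82] q [-0.1   0.19  2.02 -0.01  0.92 -0.67] open -0.0
1 [ 0.337 -0.199 -0.018] [-0.026 -0.001  0.031]
-1 [ 0.337 -0.199 -0.018] [-0.048  5.999 -0.041]
```

View pics/k9.png

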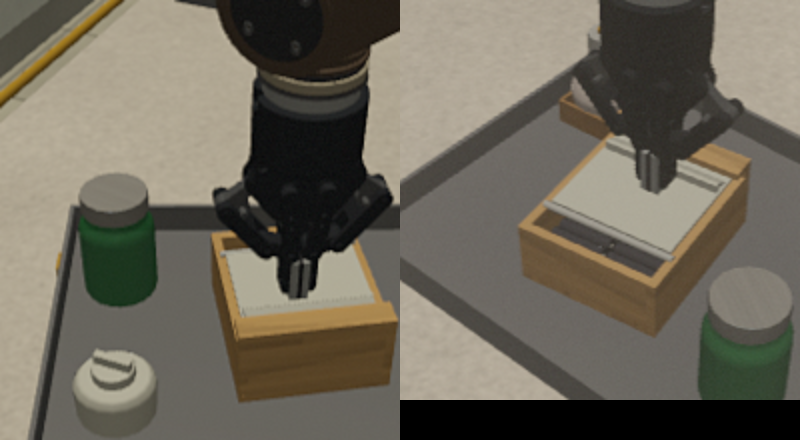

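{"method": "arm_command", "body": {
  "steps": [
    {"hand": 0, "travel": [-0.012, 0.0035, -0.004], "rotation": [0, 0, 0]},
    {"hand": 0, "travel": [-0.012, 0.0035, -0.004], "rotation": [0, 0, 0]},
    {"hand": 0, "travel": [-0.01, 0.0035, -0.004], "rotation": [0, 0, 0]}
  ]
}}

```text
time: 7.78
eef_pos: [0.5421, 0.0492, 0.0705]
tcp_rot: [-0.618, 0.326, -0.352, 0.623]
contact_force: [4.4, -8.0, 3.5]
opening: 0.003
```

```bash
python3 look.py 10
cat > hinge.py <<'E'
import numpy as np,sys
for k in sys.argv[1:]:
    z=np.load(f'k{k}.npz')
    for n in("W","W2"):
        w=z[n].reshape(-1,3);w=w[(abs(w[:,0]-0)<45)&(abs(w[:,0])>20)&(w[:,2]>47)&(w[:,2]<68)&(w[:,1]<45)&(w[:,1]>-62)]
        # profile
        b=[(y,round(float(np.median(w[abs(w[:,1]-y)<1][:,2])),1),int((abs(w[:,1]-y)<1).sum())) for y in list(range(-62,-28,2))+list(range(24,46,2)) if (abs(w[:,1]-y)<1).sum()>3]
        print(k,n,b)
E
python3 hinge.py 6 9 10
```

```text
side -48 916 [(60, np.float64(40.7)), (110, np.float64(36.6)), (120, np.float64(37.4)), (130, np.float64(36.4)), (140, np.float64(33.5))]
side 25 1076 [(60, np.float64(40.0)), (100, np.float64(37.8)), (110, np.float64(35.7)), (120, np.float64(37.7)), (130, np.float64(36.8)), (140, np.float64(35.7))]
scene -48 1472 [(60, np.float64(35.9)), (110, np.float64(14.4)), (120, np.float64(13.9)), (130, np.float64(16.2)), (140, np.float64(17.8))]
scene 25 3457 [(60, np.float64(35.5)), (100, np.float64(13.2)), (110, np.float64(13.7)), (120, np.float64(13.4)), (130, np.float64(13.5)), (140, np.float64(17.2))]
t 7.875 tipfront box mm: x,y,z [ 6.35 34.68 56.03] F box [ 0.07 -6.63  3.41] q [-0.09  0.18  2.03 -0.01  0.9  -0.65] open -0.0
6 W [(-62, 50.6, 7), (-60, 51.4, 6), (-58, 51.6, 5), (-56, 52.1, 5), (-54, 53.0, 15), (-52, 53.2, 16), (-50, 53.5, 24), (-48, 53.5, 20), (-46, 53.7, 24), (-44, 53.6, 22), (-42, 53.9, 22), (-40, 53.8, 19), (-38, 54.1, 29), (-36, 53.8, 25), (-34, 53.7, 30), (-32, 53.8, 23), (-30, 53.8, 28), (24, 59.3, 59), (26, 58.0, 50), (28, 56.7, 43), (30, 55.3, 58), (32, 53.7, 50)
[... 1006 characters left out ...]
.0, 30), (32, 55.1, 44), (34, 58.4, 87), (36, 59.6, 48), (38, 61.5, 27), (40, 60.7, 15), (42, 59.4, 8), (44, 58.0, 12)]
10 W [(-60, 48.9, 7), (-58, 48.1, 5), (-38, 53.6, 4), (-36, 53.7, 9), (-34, 52.9, 8), (-32, 53.7, 5), (-30, 53.6, 11), (24, 53.5, 24), (26, 53.8, 34), (28, 54.4, 6), (36, 60.5, 29), (38, 60.4, 26), (40, 60.4, 50), (42, 59.1, 55), (44, 58.5, 33)]
10 W2 [(-62, 51.9, 20), (-60, 51.7, 18), (-42, 53.8, 13), (-40, 53.5, 77), (-38, 54.8, 29), (-36, 54.6, 31), (-34, 54.6, 49), (-32, 54.7, 30), (-30, 54.9, 39), (24, 54.9, 29), (26, 54.8, 30), (28, 54.8, 29), (30, 54.8, 31), (32, 55.8, 40), (34, 58.6, 97), (36, 61.0, 52), (38, 61.4, 21), (40, 61.0, 9), (42, 59.5, 14), (44, 58.4, 10)]
```

{"method": "arm_command", "body": {
  "steps": [
    {"hand": 0, "travel": [-0.011, 0.004, -0.003], "rotation": [0, 0, 0]},
    {"hand": 0, "travel": [-0.008, 0.004, -0.003], "rotation": [0, 0, 0]}
  ]
}}

```text
time: 8.12
eef_pos: [0.5423, 0.0492, 0.0704]
tcp_rot: [-0.619, 0.32, -0.357, 0.622]
contact_force: [2.3, -5.5, 6.2]
opening: 0.001
```

```bash
python3 look.py 11; python3 hinge.py 11
```

```text
side -48 932 [(60, np.float64(40.2)), (100, np.float64(37.7)), (110, np.float64(37.7)), (120, np.float64(37.9)), (130, np.float64(36.7)), (140, np.float64(34.0))]
side 25 1032 [(60, np.float64(40.0)), (100, np.float64(37.8)), (110, np.float64(37.5)), (120, np.float64(38.6)), (130, np.float64(38.5)), (140, np.float64(38.1))]
scene -48 1502 [(60, np.float64(36.5)), (110, np.float64(15.5)), (120, np.float64(14.7)), (130, np.float64(17.7)), (140, np.float64(19.8))]
scene 25 3235 [(60, np.float64(36.2)), (110, np.float64(14.4)), (120, np.float64(14.7)), (130, np.float64(14.9)), (140, np.float64(18.1))]
t 8.225 tipfront box mm: x,y,z [ 6.5  34.64 55.97] F box [-1.04 -6.87  4.73] q [-0.09  0.17  2.04 -0.02  0.88 -0.65] open -0.0
11 W [(-58, 50.0, 8), (-38, 53.4, 5), (-36, 52.9, 9), (-34, 53.4, 8), (-32, 53.1, 7), (-30, 53.7, 6), (24, 53.4, 30), (26, 53.8, 25), (28, 54.0, 7), (34, 59.6, 4), (36, 60.4, 33), (38, 60.3, 24), (40, 60.1, 55), (42, 58.7, 40), (44, 58.8, 41)]
11 W2 [(-62, 52.0, 20), (-60, 51.6, 20), (-42, 53.2, 16), (-40, 53.7, 66), (-38, 54.4, 36), (-36, 54.7, 35), (-34, 55.1, 42), (-32, 54.9, 31), (-30, 55.0, 35), (24, 54.6, 33), (26, 54.8, 28), (28, 54.5, 26), (30, 54.5, 37), (32, 55.1, 36), (34, 57.8, 94), (36, 59.9, 63), (38, 61.8, 21), (40, 61.0, 15), (42, 59.5, 10), (44, 58.3, 12)]
```

The finger has stalled against the step at y=34.6 mm, which is where the step should be when the lid is home. Next I'll let go gently.

{"method": "arm_command", "body": {
  "steps": [
    {"hand": 0, "travel": [0.004, -0.006, 0], "rotation": [0, 0, 0]},
    {"hand": 0, "travel": [0.004, -0.015, 0], "rotation": [0, 0, 0]},
    {"hand": 0, "travel": [0.005, -0.04, 0], "rotation": [0, 0, 0]},
    {"hand": 0, "travel": [0, -0.1, 0], "rotation": [0, 0, 0]},
    {"hand": 0, "travel": [0, -0.16, 0], "rotation": [0, 0, 0]},
    {"hand": 0, "travel": [0.12, -0.12, 0], "rotation": [0, 0, 0]},
    {"hand": 0, "travel": [0.16, -0.05, 0], "rotation": [0, 0, 0]},
    {"hand": 0, "travel": [0.16, 0, 0], "rotation": [0, 0, 0]},
    {"hand": 0, "travel": [0.16, 0, 0], "rotation": [0, 0, 0]},
    {"hand": 0, "travel": [0, 0, 0], "rotation": [0, 0, 0]}
  ]
}}

```text
time: 9.48
eef_pos: [0.6317, -0.1021, 0.2265]
tcp_rot: [-0.62, 0.325, -0.35, 0.623]
contact_force: [0.4, -0.4, -0.6]
opening: 0.001
```

```bash
python3 look.py 12; python3 hinge.py 12
python3 - <<'E'
from h import *
im,d=ctrl.read_camera('scene');p,E=ext('scene');W=cloud('scene',d,p,E)
for t in("jar","bulb","timer"):
    m=ctrl.masks_of('scene',t)[0];r=m["region"]&(d>0);print(t,m["score"],m["at"],np.median(W[r],0).round(3))
E
```

```text
side -48 101 [(60, np.float64(42.3))]
side 25 109 [(60, np.float64(41.7))]
scene -48 159 [(60, np.float64(28.1))]
scene 25 171 [(60, np.float64(31.1))]
t 9.575 tipfront box mm: x,y,z [   0.63 -138.13  211.43] F box [ 0.76  0.84 -0.17] q [-0.31  0.19  1.7  -0.    1.22 -0.89] open -0.0
12 W [(-62, 50.5, 12), (-60, 49.3, 40), (-58, 49.7, 36), (-56, 49.7, 4), (-38, 53.3, 11), (-36, 53.4, 25), (-34, 53.7, 21), (-32, 53.9, 21), (-30, 54.3, 25), (24, 56.5, 33), (26, 57.2, 14), (34, 63.3, 12), (36, 63.9, 31), (38, 63.7, 28), (40, 63.1, 51), (42, 62.0, 52), (44, 60.8, 47)]
12 W2 [(-62, 52.0, 15), (-60, 51.6, 19), (-58, 50.1, 4), (-42, 54.2, 19), (-40, 53.4, 57), (-38, 54.2, 41), (-36, 54.5, 34), (-34, 54.4, 44), (-32, 55.2, 30), (-30, 55.1, 42), (24, 57.3, 35), (26, 57.6, 31), (28, 57.9, 33), (30, 57.5, 24), (32, 58.3, 49), (34, 60.9, 97), (36, 63.9, 52), (38, 64.7, 18), (40, 64.2, 16), (42, 62.6, 15), (44, 61.5, 13)]
jar 0.84 [352.0, 314.6] [0.715 0.021 0.086]Traceback (most recent call last):
  File "<stdin>", line 4, in <module>
IndexError: list index out of range
```

View pics/k12.png

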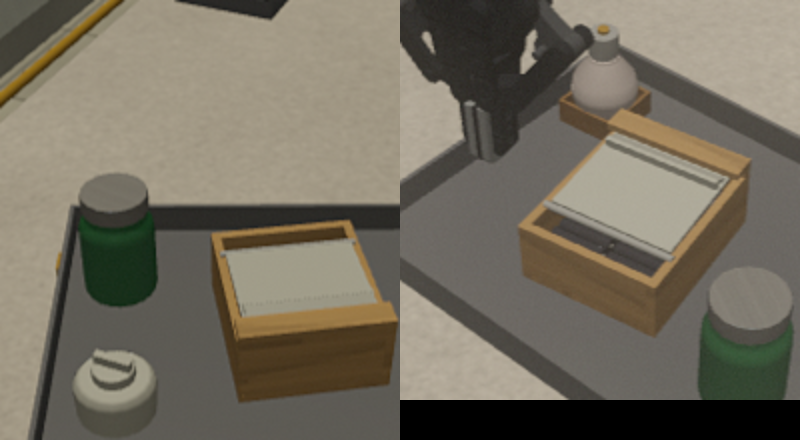

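Run:
```python
from go import *
z0=np.load('side0.npz')['d'];b=cv2.imread('pics/side0.png')
im,d=ctrl.read_camera('side')
for t in("jar","bulb","timer"):
    for m in ctrl.masks_of('side',t)[:1]:
        r=m["region"];print(t,round(m["score"],2),m["at"],"median img diff",np.abs(im[r].astype(int)-b[r]).mean().round(1),"depth diff",np.median(abs(d-z0)[r]).round(4))
st();print(ctrl.sign_off())
```

```text
jar 0.91 [257.3, 219.5] median img diff 2.0 depth diff 0.0013
bulb 0.9 [444.6, 304.2] median img diff 2.1 depth diff 0.0012
timer 0.98 [257.8, 299.2] median img diff 2.4 depth diff 0.0012
t 9.925 tipfront box mm: x,y,z [   1.2  -137.71  211.97] F box [-0.09 -0.7  -0.1 ] q [-0.31  0.19  1.7  -0.    1.21 -0.89] open -0.0
the job is handed in; nothing more can be done
None
```

The box is shut and the job is handed in, about 10 s into the 38 s allowed. I folded the lid down from behind with the closed fingertips, touching only its outside face. Keeping it lightly pressed, I slid it under the lip until it stopped, then lifted clear.

**Lid position:** the last camera check has the hinge pin at box y of about -37 mm, the fully home position. The step face is at about 35 mm, and the fingertips had stalled against it. After release, the free edge rose only the expected 4 mm or so and rests under the lip, so the lid stays shut.

**Forces:** they were about 15 N while bringing the lid flat and under 10 N while sliding it, going by the readings between moves.

**Other objects:** the jar, bulb and timer look unchanged in the side camera compared with the start.

**Checks that disagreed or failed:**
- **Fingertip length:** the depth images put the closed fingertips level with the TCP, not 25 mm ahead of it as stated. I went by the images, and the lid contacts agreed with them.
- **Sliding:** friction under the fingertips carried the lid most of the way. The step only took the push at the end.
- **Detection:** the network did not find the bulb in the last scene view, so I checked it in the side view instead.

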